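# Gauge the wide top

## Robot

A 6-joint arm with a two-finger parallel gripper is mounted at the origin on the work surface. World frame = base frame: x ahead of the robot, y to its left, z up, the work surface at z = 0. Lengths are in m, angles in degrees, forces in N, time in s.
With the tool pointing down it reaches from about 0.325 to 0.9 m from the base axis. Payload 6.1 kg.
Tool frame: the origin (TCP) lies midway between the tips of the shut fingers; the grasp point (between the pads) lies 19 mm behind it; z points along the fingers, y is the direction in which the jaws open and shut (so a half turn about z gives the same grasp; the last joint's range is limited). The gripper opens to 87 mm and grips with 3 to 60 N. Pads are 19 mm wide; open, the fingers measure 117 mm over their backs; the gripper's body (75 mm by 190 mm) begins 51 mm behind the grasp point.
Start: joints at [59.009, 12.628, 87.462, -0, 79.91, -7.225], TCP at [0.252, 0.572, 0.198] pointing down, gripper open.
Joint ranges: [-170.65, 170.65], [-52.31, 119.04], [5.05, 147.46], [-71.25, 251.25], [11.57, 151.72], [-153.62, 153.62]. Speed limits (degrees/s): [147.25, 147.25, 172.46, 180, 180, 180].

## Interface

Orientations are given as [roll, pitch, yaw] about the fixed x, y, z axes, in that order (R = Rz(yaw) Ry(pitch) Rx(roll)).
In Python, from cell import ctrl gives the robot as it stands.
- The arm moves only by the tool play_rows, never from a script. Its argument "increments" is a list that holds one entry, the list of rows, each a list of 5 numbers: the opening, from 0 (shut) to 1 (fully open), then the shift along the tool's x, y, z in mm, then the turn about the tool's z in degrees. In form: [[[gripper, x, y, z, turn], ...]]. A call has 1 to 20 rows; each row shifts and turns the commanded pose from where the row before left it, along the tool's axes as they then stand; what a row does not reach is not made up. A row lasts 1/12 s, in which the tool goes at most 41.7 mm and 7.16 degrees, less where a joint would pass 70% of its speed; a pose out of reach is approached as far as the arm can. A call with a gripper value outside its range is refused whole. The fingers move at their own pace and stop on an object; the grip force is fixed at half the most. Time passes only in rows, so rows that do not move let the fingers close. It gives the time, the measured TCP pose, the force and the opening at its end, in the units of the state.
- ctrl.state(): the state, without advancing time (a new reading comes with each control period).
- ctrl.grab_frame(name): name is "scene" or "top" or "wrist"; returns a dict with "image" (420x560x3 uint8, red, green, blue), "fx", "fy", "cx", "cy" (pixels), "k1" (the pictures are not rectified: a ray, as slopes to the right and down, at radius r is drawn at 1 + k1 r^2 times it, then the intrinsics apply), "R" (3x3) and "t" (3): a world point X has camera coordinates R X + t; the wrist camera has in their place "hand_eye" (4x4, takes a point from camera to tool coordinates, whose origin is the TCP and whose axes are the flange's). Camera axes: x right, y down, z forward; pixel columns grow to the right and rows downward; lengths in m; the calibration is good to about 2 mm. A picture is of the moment at which its call begins: read the wrist's pose just before it. There is no depth.
- ctrl.job_done(): hands the job in, once; it reports no verdict.
The state is a dict: "time_s": time; "joint_pos": joint angles; "dq": joint speeds; "joint_efforts": joint torques, N m; "tcp_pos": TCP position; "tcp_rot": TCP orientation; "force": force on the tool from outside, world axes, zero at the start; "ft_torque": the same for the moment, N m; "grip_width": finger opening in m.
Only numpy, scipy, OpenCV 4.12 (cv2) and the standard library are available. Lean on these libraries where they do the work, as an engineer would, in place of code of your own. Each camera call takes 0.05 s, during which the arm holds its last target.

## Task

Take the contact probe out of its wooden stand by the handle and check the height of the wide spinning top: first zero the gauge by resting the probe's ball tip for a moment on the dot in the middle of the steel datum foot's top face, then rest it for a moment on the dot in the middle of the wide top's crown. Do not touch the slim top. Finally put the probe back upright in the hole of its stand and let go.

Things in the scene. Friction and masses are not known exactly. Their poses are not given: they have to be found in the camera images.
- probe: Loose contact probe, 113 mm long, 120 g, round. Origin at the end of its ball tip, z along it to the handle (up at the start). Steel ball 10 mm wide and 8 mm rod from 0 to 45 mm; brass collar 46 mm wide from 45 to 53 mm; dark wooden handle, 24 mm cylinder, from 53 to 113 mm: grip there. Starts upright in the stand, collar on its top, tip 15 mm above the bench.
- stand: Fixed wooden block, 80 x 80 mm, 60 mm high, with a vertical through hole 26 mm wide in its middle. Origin at the centre of its underside, on the bench, z up. The probe's rod goes down the hole until the collar sits flat on the block; the tip is then 15 mm above the origin.
- datum_foot: Fixed plain steel foot, 50 mm high: a round base 64 mm in diameter with a narrower cylinder 34 mm in diameter rising from it. Origin on the dark dot at the centre of its flat top face (50 mm above the bench), z up. Rigid.
- wide_top: Wider of two bare wooden tops, fixed point down in a round dark nest 70 mm wide; either may be in either place. Body 84 mm across, with a flat-faced round button (the crown) 34 mm wide rising 12 mm above it. Origin on the dark dot at the centre of the crown's face, 95 mm above the bench, z up. Rigid.
- slim_top: Slim top, not to be touched: nest, height and crown as the wide top, but body only 46 mm across. Fixed. Origin at the centre of the crown's face, 95 mm above the bench, z up. Beyond the work (over 0.72 m ahead of the robot) a copper bowl 45 mm high holding two pegs and a chisel lie about, not needed.
There are look-alikes about, which are no part of the job. Leave any turquoise look-alike of the probe alone. Of the things that look like the datum_foot, take the one that is farthest to the robot's left at the start.

How it is judged:
By the outcome, as a careful person would: the job done as asked, in the order asked, and still so for the second after the job is handed in, with the robot touching nothing.
It also fails if it takes over 54 s, if anything falls off the work surface, if the arm or the gripper's body presses on something with over 40 N, if the wrist force passes 120 N, or if a joint passes its speed limit or range.

## Working session

There is one attempt and no reset: what is moved stays moved. The work goes in short steps, Python scripts to look and compute and a tool call to move; the robot and the scene stay as the last step left them, time stands still between calls to the robot, and variables do not carry over. Pictures are saved under pics/ and viewed, and the job is handed in when it is done.

Besides the shell and the picture viewer there is one more tool, called after "Emit:" as name(argument=value, ...) on one line, values as JSON. play_rows: Moves the arm, as the interface text tells. Its arguments: {"type":"object","properties":{"increments":{"type":"array","items":{"type":"array","items":{"type":"array","items":{"type":"number"}}}}},"required":["increments"]}

```bash
ls; mkdir -p pics
cat > h.py <<'E'
import numpy as np, cv2
from cell import ctrl
def save(n,im): cv2.imwrite('pics/'+n+'.png',im[:,:,::-1])
E
python3 - <<'E'
from h import *
import pickle
print(ctrl.state())
for n in ("scene","top","wrist"):
    f=ctrl.grab_frame(n); pickle.dump(f,open(n+'0.pkl','wb')); save(n+'0',f['image'])
    print({k:v for k,v in f.items() if k!='image'})
E
```

```text
pics
{'time_s': 0.0, 'joint_pos': array([ 5.90087286e+01,  1.26750651e+01,  8.75253234e+01, -1.33830764e-03,
        7.99130827e+01, -7.22311080e+00]), 'dq': array([-0.00962221, -0.09056063, -0.12423169,  0.03808623, -0.03456711,
       -0.11534611]), 'joint_efforts': array([ 7.49514516e-05, -4.94585574e+01, -3.87390161e+01,  7.03310478e-02,
        5.68395888e-02, -1.41619621e-04]), 'tcp_pos': array([0.25153572, 0.57140261, 0.19674333]), 'tcp_rot': array([-1.79887264e+02, -1.29604020e-02,  1.56232062e+02]), 'force': array([-0.12833314, -0.45672129, -0.74625494]), 'ft_torque': array([ 0.03641739,  0.00105156, -0.03001853]), 'grip_width': 0.0870362556688093}
{'fx': 385.3427276828102, 'fy': 385.3427276828102, 'cx': 272.6058062923778, 'cy': 214.7381916175098, 'k1': 0.03745557764674367, 'R': array([[ 0.79295362,  0.60882406, -0.02361825],
       [ 0.34421218, -0.47962552, -0.80714146],
       [-0.50273506,  0.63189605, -0.58988545]]), 't': array([-0.43046941, -0.18913046,  1.18108095])}
{'fx': 495.7046255301699, 'fy': 495.7046255301699, 'cx': 276.58715863837364, 'cy': 201.14642138945393, 'k1': 0.0274828438573099, 'R': array([[ 0.007543  , -0.99994291,  0.00756872],
       [-0.99448202, -0.00829338, -0.1045788 ],
       [ 0.1046356 , -0.00673812, -0.9944878 ]]), 't': array([-0.08914283,  0.60664861,  1.01459323])}
{'fx': 294.43057932456674, 'fy': 294.43057932456674, 'cx': 275.29238373734285, 'cy': 209.87093953560242, 'k1': -0.05197365803742266, 'hand_eye': array([[ 8.08165794e-04, -9.56180590e-01, -2.92776410e-01,
         7.92060942e-02],
       [ 9.99999617e-01,  6.74298170e-04,  5.58155153e-04,
        -3.26869860e-04],
       [-3.36278526e-04, -2.92776749e-01,  9.56180769e-01,
        -1.86904702e-01],
       [ 0.00000000e+00,  0.00000000e+00,  0.00000000e+00,
         1.00000000e+00]])}
```

View pics/scene0.png

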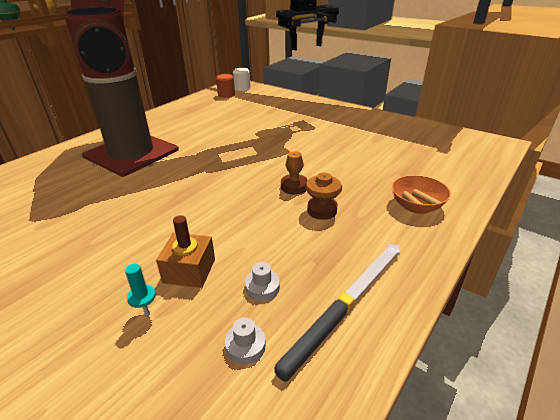

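View pics/top0.png

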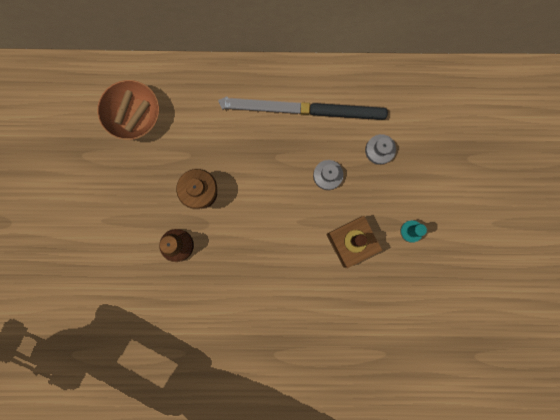

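View pics/wrist0.png

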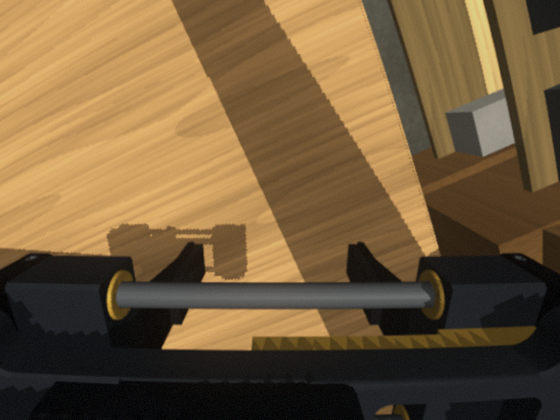

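Candidates in the top view:
- **Probe:** dark handle with brass collar at (358,240), in the stand. The turquoise one at (414,231) is excluded.
- **Feet:** (329,172) and (381,148). Image left is the robot's left (+y), so I choose (329,172).
- **Tops:** wide at (197,188), slim at (175,245).

Next I check the choice in close crops and measure.

```bash
cat >> h.py <<'E'
import pickle
def ray(f,u,v):
    # pixel->world ray
    xd=np.array([(u-f['cx'])/f['fx'],(v-f['cy'])/f['fy']]); s=xd.copy()
    for _ in range(20): s=xd/(1+f['k1']*(s@s))
    return np.array([s[0],s[1],1.])
def onz(f,u,v,z):
    d=f['R'].T@ray(f,u,v); o=-f['R'].T@f['t']
    return o+d*(z-o[2])/d[2]
def proj(f,X):
    c=f['R']@np.array(X)+f['t']; s=c[:2]/c[2]; s=s*(1+f['k1']*(s@s))
    return np.array([f['fx']*s[0]+f['cx'],f['fy']*s[1]+f['cy']])
def crop(im,u,v,w,h,k): return cv2.resize(im[v:v+h,u:u+w],None,fx=k,fy=k,interpolation=cv2.INTER_NEAREST)
E
python3 - <<'E'
from h import *
f=pickle.load(open('top0.pkl','rb'));im=f['image']
a=crop(im,310,130,130,145,5)
b=crop(im,140,150,100,120,5)
save('ctop1',a[:, :]);save('ctop2',b)
g=pickle.load(open('scene0.pkl','rb'))
save('csc1',crop(g['image'],115,205,190,165,4)); save('csc2',crop(g['image'],260,140,110,90,6))
E
```

```text
(no output)
```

View pics/ctop1.png

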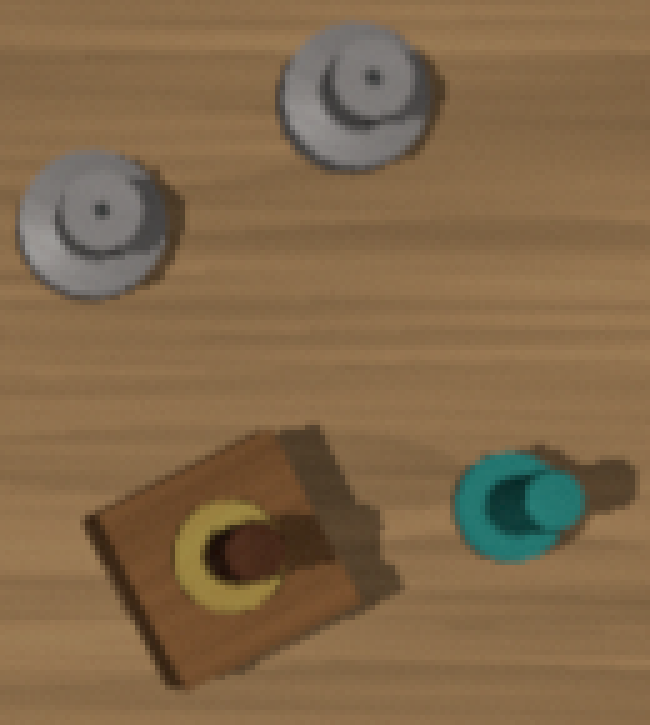

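View pics/ctop2.png

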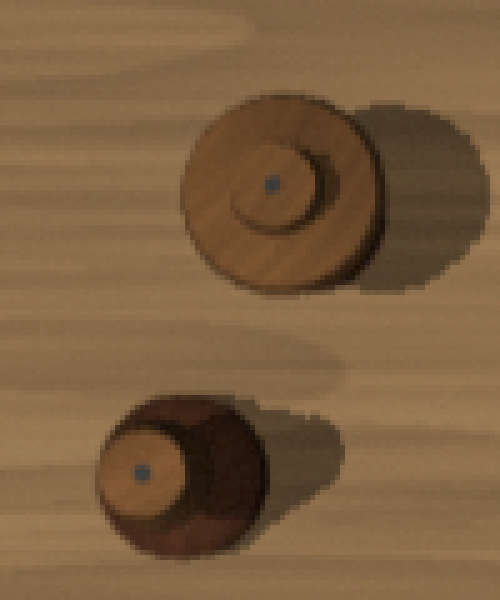

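View pics/csc1.png

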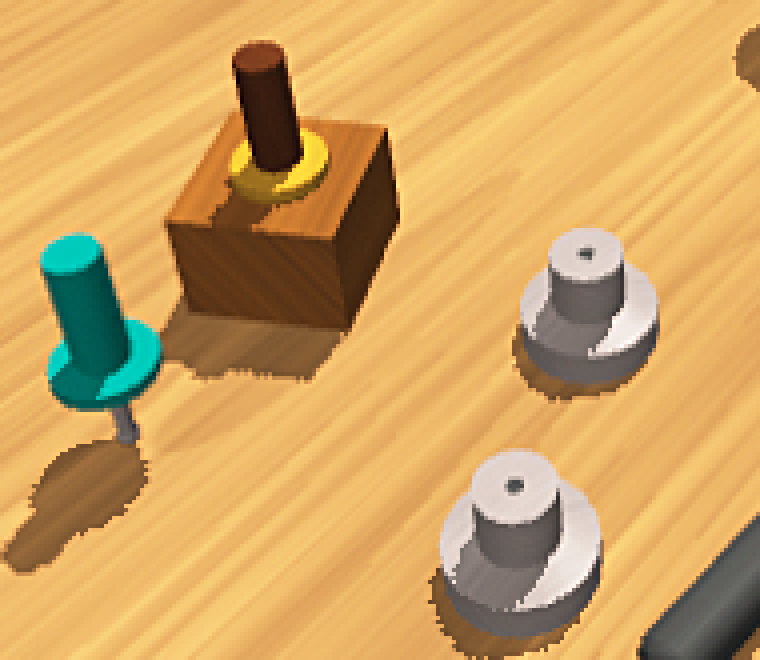

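View pics/csc2.png

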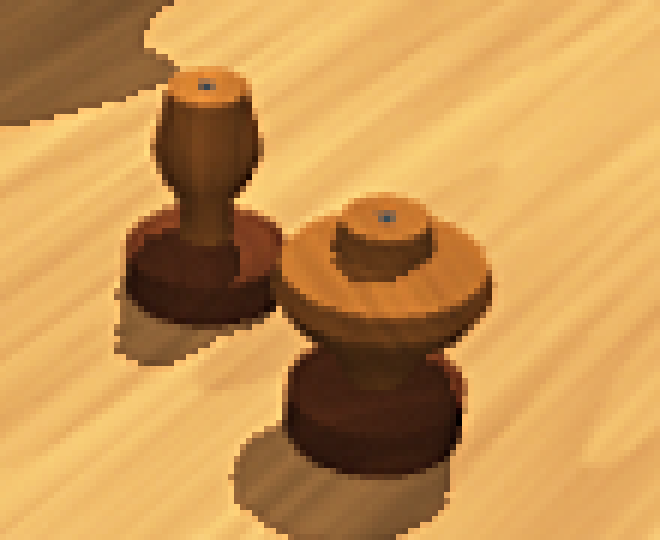

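The crops show the chosen foot's dot at top (329.7,171.3) and scene (261,268), and the wide crown's dot at top (194,186.5) and scene (324,176). The handle top is at top (360.5,240) and scene (179.5,218). The turquoise probe is clearly separate.

Run:
```python
from h import *
f=pickle.load(open('top0.pkl','rb'));g=pickle.load(open('scene0.pkl','rb'))
def tri(a,b):
    A=[];B=[]
    M=np.zeros((3,3));r=np.zeros(3)
    for c,p in((f,a),(g,b)):
        o=-c['R'].T@c['t'];d=c['R'].T@ray(c,*p);d/=np.linalg.norm(d);P=np.eye(3)-np.outer(d,d);M+=P;r+=P@o
    return np.linalg.solve(M,r)
for n,a,b,z in (('foot',(329.7,171.3),(261.25,267.75),.05),('otherfoot',(384.1,144.9),(243.25,325.75),.05),('handle',(360.5,239.9),(179.5,218),.128),('wide',(193.9,186.5),(324,175.7),.095),('slim',(167.9,244.1),(293.8,153.8),.095)):
    print(n,onz(f,*a,z).round(4),onz(g,*b,z).round(4),tri(a,b).round(4))
print('collar',onz(f,355.1,240.9,.068).round(4))
# turquoise
print('turq top',onz(f,310+555/5-.5,130+502/5-.5,.13))
# stand edge dir, bottom-left/top
p=onz(f,310+87/5,130+517/5,.06);q=onz(f,310+275/5,130+432/5,.06);r=onz(f,310+180/5,130+690/5,.06)
print(p,q,r,np.degrees(np.arctan2(*(q-p)[1::-1])))
```

```text
foot [ 0.6691 -0.1947  0.05  ] [ 0.6693 -0.1962  0.05  ] [ 0.6689 -0.1951  0.049 ]
otherfoot [ 0.7261 -0.3091  0.05  ] [ 0.7263 -0.3106  0.05  ] [ 0.726  -0.3097  0.049 ]
handle [ 0.5245 -0.2438  0.128 ] [ 0.5257 -0.2446  0.128 ] [ 0.5246 -0.2439  0.1271]
wide [0.6286 0.0806 0.095 ] [0.6295 0.0787 0.095 ] [0.6286 0.0806 0.0938]
slim [0.5143 0.1285 0.095 ] [0.5141 0.1265 0.095 ] [0.5138 0.1282 0.0943]
collar [ 0.524  -0.2435  0.068 ]
turq top [ 0.54435796 -0.35767629  0.13      ]
[ 0.53905161 -0.18838899  0.06      ] [ 0.57448518 -0.26556646  0.06      ] [ 0.4693618  -0.22582224  0.06      ] -65.33929645358198
```

Emit:
play_rows(increments=[[[1,0,0,0,6.6],[1,0,0,0,6.6],[1,0,0,0,6.6],[1,0,0,0,6.6],[1,0,0,0,6.6],[1,0,0,0,6.6],[1,0,0,0,6.6],[1,0,0,0,6.6],[1,0,0,0,6.6],[1,0,0,0,6.8]]])

```text
time_s: 0.98
tcp_pos: [0.2517, 0.5717, 0.1974]
tcp_rot: [-180.0, 0.0, 89.7]
force: [-0.1, 0.4, 0.0]
grip_width: 0.0873
```

Emit:
play_rows(increments=[[[1,-29,9.7,0,0],[1,-29,9.7,0,0],[1,-29,9.7,0,0],[1,-29,9.7,0,0],[1,-29,9.7,0,0],[1,-29,9.7,0,0],[1,-29,9.7,0,0],[1,-29,9.7,0,0],[1,-29,9.7,0,0],[1,-29,9.7,0,0],[1,-29,9.7,0,0],[1,-29,9.7,0,0],[1,-29,9.7,0,0],[1,-29,9.7,0,0],[1,-29,9.7,0,0],[1,-29,9.7,0,0],[1,-29,9.7,0,0],[1,-29,9.7,0,0],[1,-29,9.7,0,0],[1,-29,9.7,0,0]]])

```text
time_s: 2.65
tcp_pos: [0.4463, -0.0094, 0.1978]
tcp_rot: [180.0, -0.0, 90.0]
force: [-0.1, 0.1, 0.4]
grip_width: 0.087
```

Run:
```python
from h import *
s=ctrl.state();f=ctrl.grab_frame('wrist');f['s']=s;pickle.dump(f,open('w1.pkl','wb'));save('w1',f['image']);print(s['time_s'],s['tcp_pos'],s['tcp_rot'])
```

```text
2.65 [ 0.44629002 -0.00941447  0.19778009] [ 1.79993797e+02 -2.76259985e-03  9.00239265e+01]
```

View pics/w1.png

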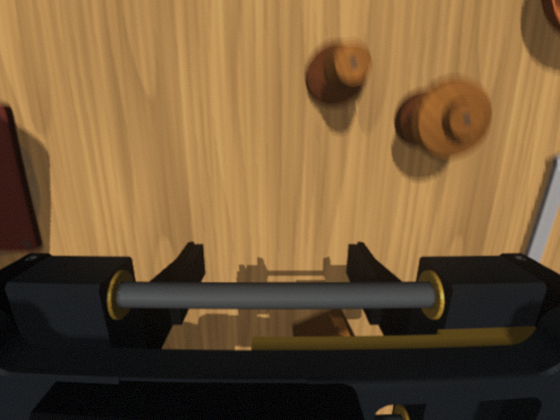

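Wrist view: slim top at (354,62), wide top's dot at (466,120), and the stand's corner low, behind the fingers. I cross-check these positions.

```bash
cat >> h.py <<'E'
from scipy.spatial.transform import Rotation as Ro
def wcam(f):
    s=f['s'];T=np.eye(4);T[:3,:3]=Ro.from_euler('xyz',s['tcp_rot'],degrees=True).as_matrix();T[:3,3]=s['tcp_pos']
    C=T@f['hand_eye'];g=dict(f);g['R']=C[:3,:3].T;g['t']=-C[:3,:3].T@C[:3,3];return g
E
python3 - <<'E'
from h import *
f=wcam(pickle.load(open('w1.pkl','rb')))
print(onz(f,466,120,.095),onz(f,354,62,.095))
a=pickle.load(open('top0.pkl','rb'))
print(onz(pickle.load(open('scene0.pkl','rb')),133.25,267,.113),onz(a,420.5,229.9,.113))
print(onz(pickle.load(open('scene0.pkl','rb')),133.25,267,.128),onz(a,420.5,229.9,.128))
E
```

```text
[0.63189485 0.07278038 0.095     ] [0.51876282 0.12191259 0.095     ]
[ 0.54809065 -0.36261535  0.113     ] [ 0.54519699 -0.3627307   0.113     ]
[ 0.56420414 -0.37018294  0.128     ] [ 0.54445667 -0.35827093  0.128     ]
```

Emit:
play_rows(increments=[[[1,-23.4,7.8,0,0],[1,-23.4,7.8,0,0],[1,-23.4,7.8,0,0],[1,-23.4,7.8,0,0],[1,-23.4,7.8,0,0],[1,-23.4,7.8,0,0],[1,-23.4,7.8,0,0],[1,-23.4,7.8,0,0],[1,-23.4,7.8,0,0],[1,-23.4,7.8,0,0],[1,0,0,0,0],[1,0,0,0,0],[1,0,0,0,0]]])

```text
time_s: 3.78
tcp_pos: [0.5239, -0.2411, 0.1973]
tcp_rot: [-179.9, -0.1, 90.0]
force: [0.2, 1.0, -1.1]
grip_width: 0.0871
```

```bash
cat > snap.py <<'E'
import sys
from h import *
s=ctrl.state();f=ctrl.grab_frame(sys.argv[1]);f['s']=s;n=sys.argv[2];pickle.dump(f,open(n+'.pkl','wb'));save(n,f['image']);print(s['time_s'],s['tcp_pos'],s['tcp_rot'],s['force'],s['grip_width'])
E
python3 snap.py wrist w2; python3 snap.py top t2
```

```text
3.7833 [ 0.52393301 -0.24107986  0.19728204] [-1.79940220e+02 -6.42401049e-02  9.00216857e+01] [ 0.24223056  1.02396428 -1.12454222] 0.08714986101134455
3.8333 [ 0.52402842 -0.24079425  0.19750804] [-1.79959986e+02 -4.73689506e-02  9.00619492e+01] [-0.08660128 -0.15292157 -1.56470965] 0.0866789505411278
```

View pics/w2.png

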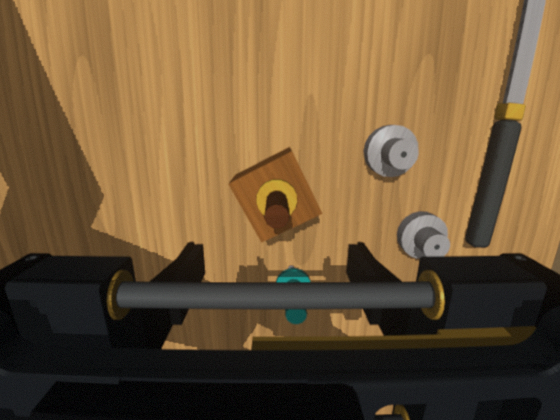

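View pics/t2.png

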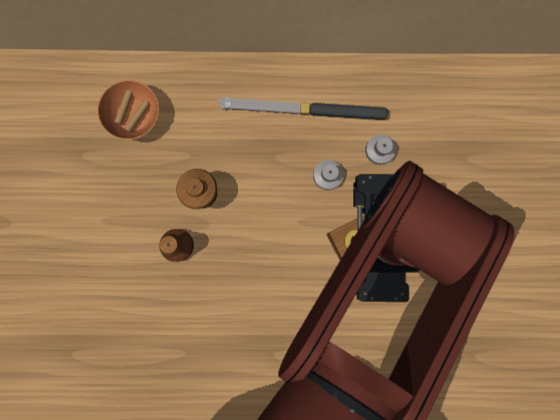

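Run:
```python
from h import *
f=wcam(pickle.load(open('w2.pkl','rb')))
print(proj(f,[.5243,-.2438,.128]),proj(f,[.5243,-.2438,.068]),proj(f,[.669,-.195,.05]))
print(onz(f,278,219,.128),onz(f,403,154,.05), onz(f,435,247,.05))
save('cw2',crop(f['image'],210,120,240,150,3))
```

```text
[274.3794088  214.28404666] [274.52714531 197.77955158] [402.30846199 152.34145853]
[ 0.52762643 -0.24834381  0.128     ] [ 0.67002156 -0.1968549   0.05      ] [ 0.72579309 -0.31178803  0.05      ]
```

View pics/cw2.png

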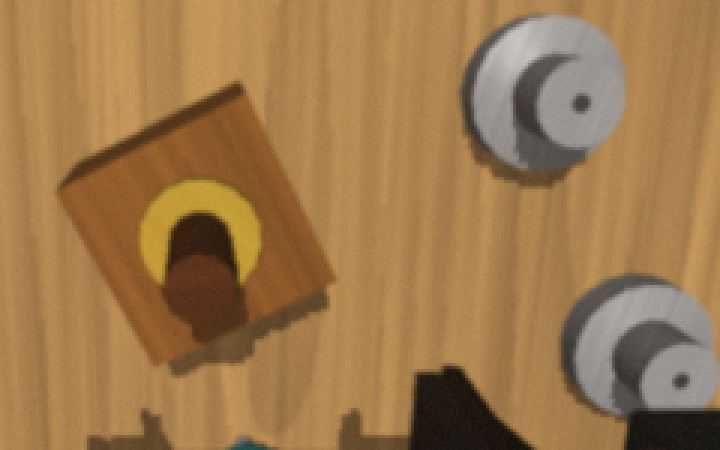

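Run:
```python
from h import *
f=wcam(pickle.load(open('w2.pkl','rb')))
print(onz(f,277.3,216.3,.128),onz(f,276.5,199.5,.068),onz(f,403.7,154,.05), onz(f,436.7,246.7,.05))
```

```text
[ 0.52697522 -0.24573545  0.128     ] [ 0.52649245 -0.24577067  0.068     ] [ 0.67083173 -0.1968468   0.05      ] [ 0.72793352 -0.31139335  0.05      ]
```

Emit:
play_rows(increments=[[[1,-3.7,1.5,12,0],[1,0,0,16,0],[1,0,0,16,0],[1,0,0,16,0],[1,0,0,16,0],[1,0,0,16,0],[1,0,0,14,0],[1,0,0,10,0],[1,0,0,6,0],[1,0,0,0,0],[1,0,0,0,0],[1,0,0,0,0]]])

```text
time_s: 4.88
tcp_pos: [0.5265, -0.2459, 0.0768]
tcp_rot: [179.9, 0.1, 90.0]
force: [-0.2, -0.1, -0.0]
grip_width: 0.0872
```

```bash
python3 snap.py wrist w3; python3 snap.py scene s3; python3 -c "
from h import *
f=pickle.load(open('s3.pkl','rb'));save('cs3',crop(f['image'],110,150,180,150,4))"
```

```text
4.8833 [ 0.52651781 -0.24587334  0.07678945] [1.79924400e+02 5.01274805e-02 9.00427781e+01] [-0.24816385 -0.14352681 -0.01386367] 0.0871746914848014
4.9333 [ 0.52664581 -0.24598593  0.07699243] [1.79903753e+02 6.33111553e-02 9.00399955e+01] [ 0.24944895 -0.39741707  0.25590708] 0.0871504681431841
```

View pics/w3.png

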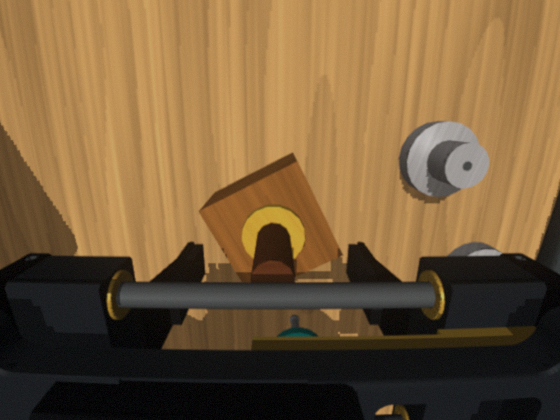

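View pics/cs3.png

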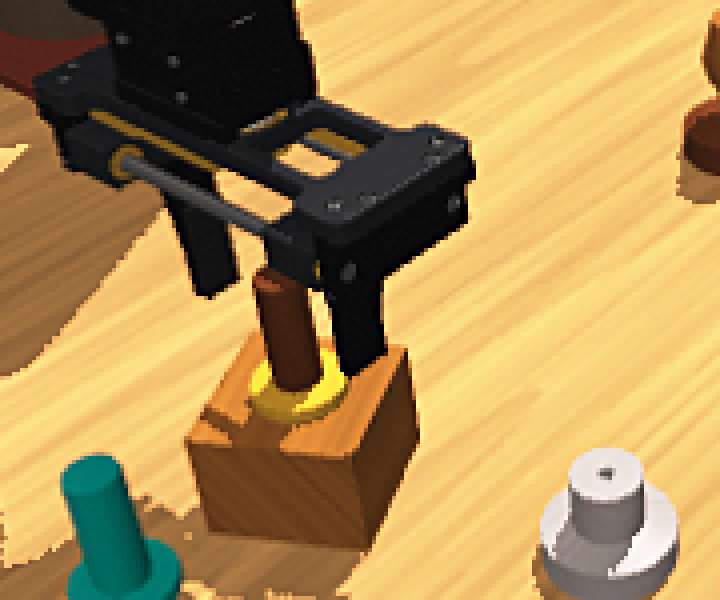

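Run:
```python
from h import *
f=wcam(pickle.load(open('w3.pkl','rb')))
print(onz(f,273.5,236,.068),onz(f,467,166,.05),onz(f,273,273,.128))
im=f['image'][195:290,225:320]
h=cv2.cvtColor(im,cv2.COLOR_RGB2HSV);m=(h[...,0]>20)&(h[...,0]<33)&(h[...,1]>170)&(h[...,2]>90)
ys,xs=np.where(m);print(xs.min()+225,xs.max()+225,ys.min()+195,ys.max()+195)
save('cw3',crop(f['image'],190,190,170,110,4))
```

```text
[ 0.52644105 -0.24552883  0.068     ] [ 0.67037699 -0.19725651  0.05      ] [ 0.52637501 -0.2417673   0.128     ]
242 304 206 257
```

View pics/cw3.png

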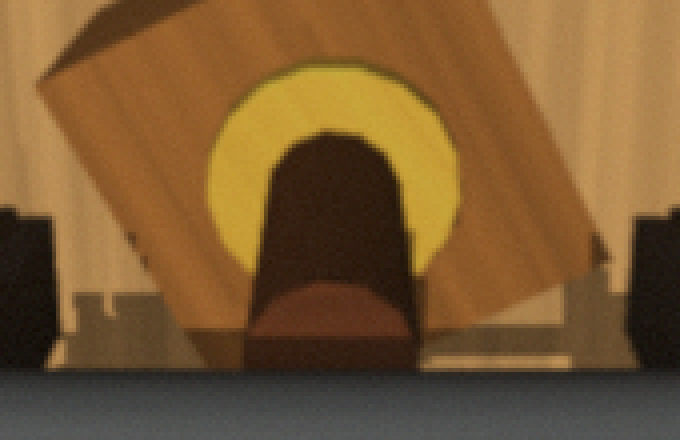

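Emit:
play_rows(increments=[[[0,0,0,0,0],[0,0,0,0,0],[0,0,0,0,0],[0,0,0,0,0],[0,0,0,0,0],[0,0,0,0,0],[0,0,0,0,0],[0,0,0,0,0],[0,0,0,0,0],[0,0,0,0,0]]])

```text
time_s: 5.82
tcp_pos: [0.5258, -0.2455, 0.0758]
tcp_rot: [-180.0, -0.0, 90.0]
force: [-0.5, -0.3, 0.5]
grip_width: 0.0281
```

```bash
python3 -c "
from h import *
s=ctrl.state();print(s)"
```

```text
{'time_s': 5.8167, 'joint_pos': array([-3.28142087e+01,  1.33106792e+01,  1.00429606e+02, -5.89981471e-04,
        6.62634099e+01, -3.28480056e+01]), 'dq': array([-0.00994512, -0.12079472,  0.0414392 ,  0.03390147,  0.03482201,
        0.03390967]), 'joint_efforts': array([-5.74300611e-04, -4.63488650e+01, -3.50957179e+01,  4.04898066e-02,
        7.33408425e-02,  2.56920373e-05]), 'tcp_pos': array([ 0.5258389 , -0.24554545,  0.07581551]), 'tcp_rot': array([-1.79996602e+02, -1.55082656e-03,  9.00340344e+01]), 'force': array([-0.45594059, -0.29176102,  0.45849435]), 'ft_torque': array([-0.07417209,  0.07597609,  0.01883848]), 'grip_width': 0.028111665029229738}
```

Emit:
play_rows(increments=[[[0,0,0,0,0],[0,0,0,0,0],[0,0,0,0,0],[0,0,0,0,0]]])

```text
time_s: 6.15
tcp_pos: [0.5258, -0.2455, 0.0758]
tcp_rot: [-180.0, -0.0, 90.0]
force: [-0.4, 0.3, -1.5]
grip_width: 0.023
```

Emit:
play_rows(increments=[[[0,0,0,-6,0],[0,0,0,-10,0],[0,0,0,-14,0],[0,0,0,-16,0],[0,0,0,-16,0],[0,0,0,-12,0],[0,0,0,-6,0],[0,2.8,8.3,0,0],[0,5,15,0,0],[0,7,21,0,0],[0,8,23,0,0],[0,8,23,0,0],[0,7,21,0,0],[0,5,15,0,0],[0,4,12,0,0],[0,2,6,0,0],[0,0,0,0,0],[0,0,0,0,0],[0,0,0,0,0],[0,0,0,0,0]]])

```text
time_s: 7.82
tcp_pos: [0.6695, -0.197, 0.1557]
tcp_rot: [-180.0, -0.0, 90.0]
force: [-0.9, -0.3, -1.4]
grip_width: 0.0232
```

```bash
python3 snap.py top t4; python3 snap.py scene s4;python3 snap.py wrist w4; python3 -c "
from h import *
f=pickle.load(open('s4.pkl','rb'));save('cs4',crop(f['image'],190,170,140,140,4))
f=pickle.load(open('t4.pkl','rb'));save('ct4',crop(f['image'],270,110,140,140,4))"
```

```text
7.8167 [ 0.66947046 -0.19703177  0.15573944] [-1.79974389e+02 -2.57285099e-03  8.99963939e+01] [-0.93617009 -0.33848064 -1.36534502] 0.023181482492448533
7.8667 [ 0.66956519 -0.19710927  0.15595206] [-1.79992884e+02  4.57796493e-03  8.99902297e+01] [ 0.23569547 -0.90703214 -1.60791603] 0.022915336298989775
7.9167 [ 0.6696615  -0.19707127  0.15606246] [1.79998001e+02 5.41619596e-03 8.99933887e+01] [-0.05352349  0.14429831 -1.60279512] 0.02366920209741102
```

View pics/cs4.png

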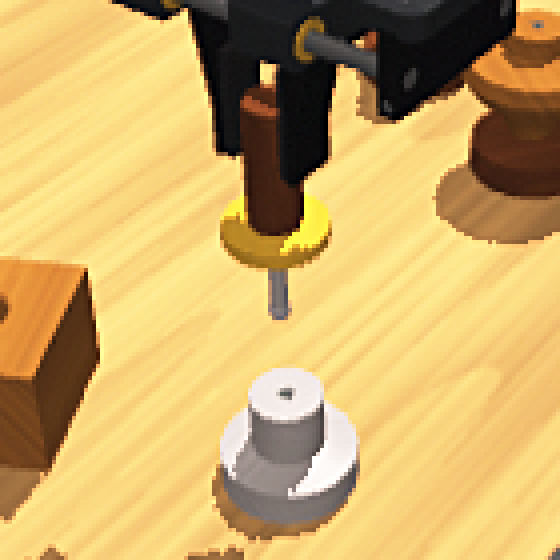

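View pics/ct4.png

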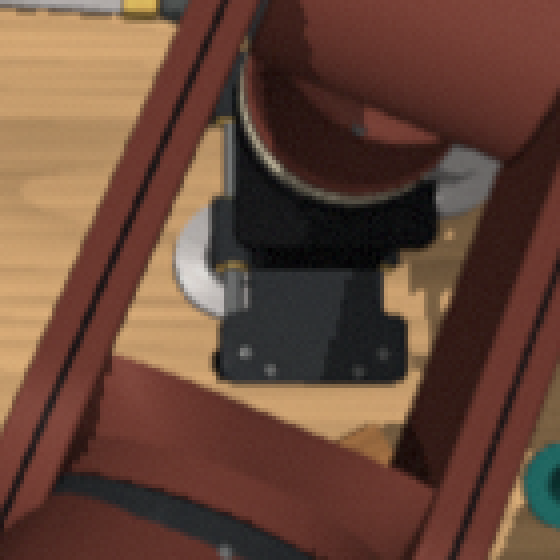

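View pics/w4.png

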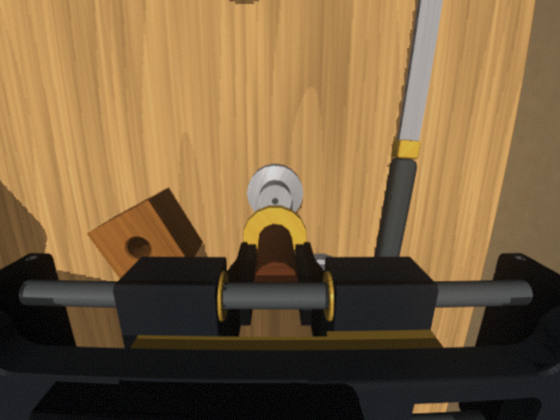

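Run:
```python
from h import *
g=pickle.load(open('s4.pkl','rb'))
print('ball c',onz(g,259.5,247.3,.1), 'dot', onz(g,190+286/4-.3,170+394/4-.3,.05))
im=g['image']; save('cs4b',crop(im,240,225,45,60,10))
f=wcam(pickle.load(open('w4.pkl','rb')))
print(onz(f,275,201,.05))
save('cw4',crop(f['image'],215,155,130,130,5))
print(proj(f,[f['s']['tcp_pos'][0],f['s']['tcp_pos'][1],.148]))
```

```text
ball c [ 0.66974093 -0.19822938  0.1       ] dot [ 0.66998034 -0.19714503  0.05      ]
[ 0.67068203 -0.19732099  0.05      ]
[273.6183491  236.84265656]
```

View pics/cs4b.png

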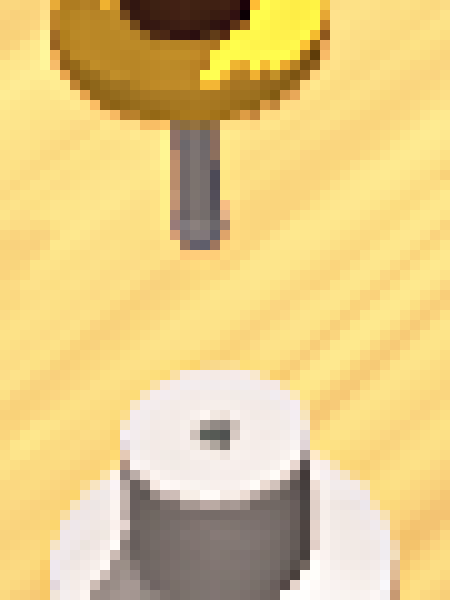

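View pics/cw4.png

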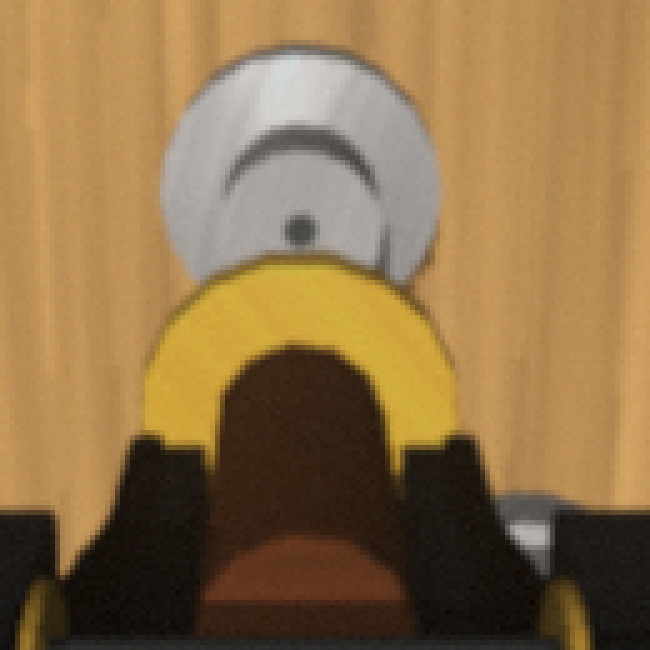

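Run:
```python
from h import *
g=pickle.load(open('s4.pkl','rb'))
for v in (247.3,248):print('ball c',onz(g,259.5,v,.1))
print('dot', onz(g,261.,267.9,.05))
# expected appearance if ball directly over dot
d=onz(g,261.,267.9,.05); print(proj(g,d+[0,0,.05]),proj(g,d+[0,0.002,.05]),proj(g,d+[0.002,0,.05]))
f=wcam(pickle.load(open('w4.pkl','rb')))
# collar top circle: fit edge left/right/top, centre & dot
c=np.array([onz(f,215+u/5-.4,155+v/5-.4,.148) for u,v in((145,400),(457,400),(301,252),(200,295),(402,295))])
A=np.c_[2*c[:,:2],np.ones(len(c))];x=np.linalg.lstsq(A,(c[:,:2]**2).sum(1),rcond=None)[0];print('collar',x[:2],np.sqrt(x[2]+x[:2]@x[:2]))
print('dot',onz(f,215+300/5-.4,155+230/5-.4,.05))
```

```text
ball c [ 0.66974093 -0.19822938  0.1       ]
ball c [ 0.67088758 -0.19964041  0.1       ]
dot [ 0.66920992 -0.19676092  0.05      ]
[259.79950056 246.72375208] [260.53246322 246.10424984] [260.70574592 247.17437513]
collar [ 0.67050588 -0.19616131] 0.022081566371403818
dot [ 0.67026968 -0.19689407  0.05      ]
```

Emit:
play_rows(increments=[[[0,0,0,8,0],[0,0,0,10,0],[0,0,0,10,0],[0,0,0,7,0],[0,0,0,4,0],[0,0,0,0,0],[0,0,0,0,0]]])

```text
time_s: 8.55
tcp_pos: [0.6699, -0.1965, 0.1162]
tcp_rot: [-180.0, -0.0, 90.0]
force: [0.1, -0.2, -1.9]
grip_width: 0.023
```

```bash
python3 snap.py scene s5;python3 snap.py wrist w5; python3 -c "
from h import *
f=pickle.load(open('s5.pkl','rb'));save('cs5',crop(f['image'],240,235,45,55,10))
f=pickle.load(open('w5.pkl','rb'));save('cw5',crop(f['image'],215,155,130,130,5))"
```

```text
8.55 [ 0.66990092 -0.19651525  0.11624931] [-1.79950222e+02 -2.14857844e-02  9.00377572e+01] [ 0.09339531 -0.16475192 -1.92840788] 0.02296658134120796
8.6 [ 0.67031611 -0.19670847  0.11694031] [1.79988704e+02 5.90447160e-03 9.00354608e+01] [-0.07797422 -0.39235731 -1.23232801] 0.023148938115926995
```

View pics/cs5.png

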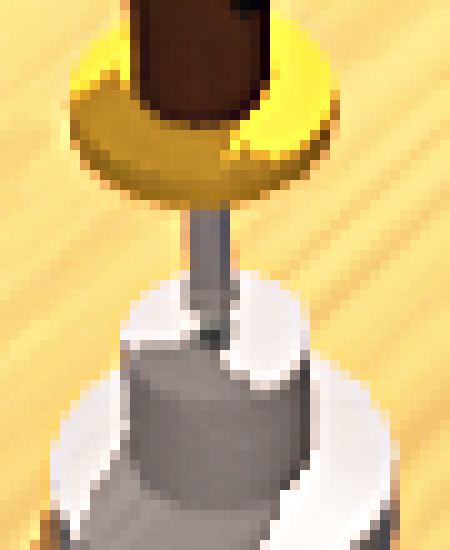

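View pics/cw5.png

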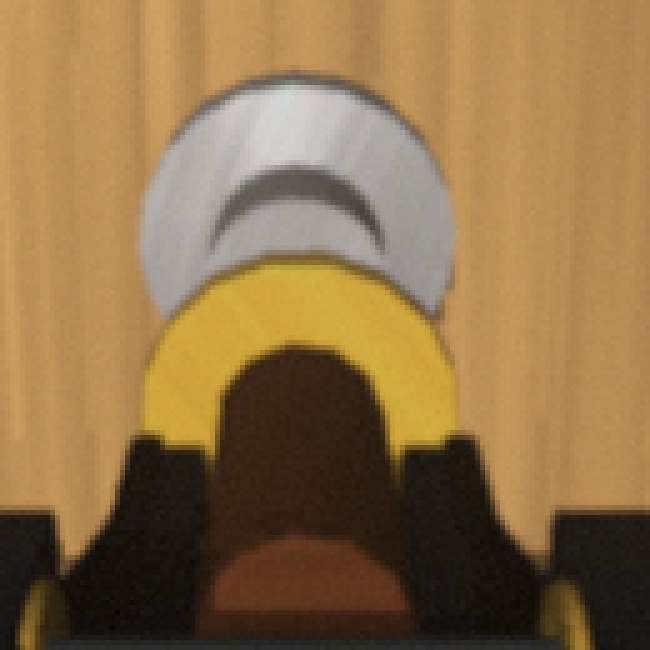

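Emit:
play_rows(increments=[[[0,0.3,-0.8,1.5,0],[0,0,0,1.5,0],[0,0,0,1,0],[0,0,0,0,0]]])

```text
time_s: 8.98
tcp_pos: [0.6692, -0.1963, 0.1127]
tcp_rot: [-180.0, -0.0, 90.0]
force: [-0.2, -0.2, -1.5]
grip_width: 0.0232
```

```bash
python3 snap.py scene s6; python3 -c "
from h import *
f=pickle.load(open('s6.pkl','rb'));save('cs6',crop(f['image'],240,235,45,55,10))"
```

```text
8.9833 [ 0.66918841 -0.19628677  0.11266476] [-1.79986221e+02 -3.72083529e-03  9.00351015e+01] [-0.15612432 -0.20389777 -1.471268  ] 0.02318990536422868
```

View pics/cs6.png

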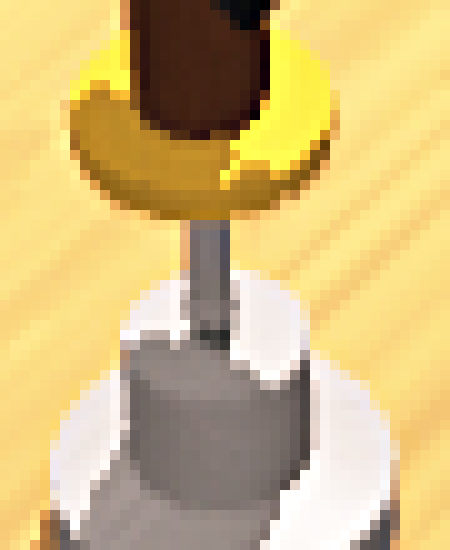

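Still about 2 mm above the dot, with the ball converging on it (ball at crop col 21, dot at col 21). I lower in small steps and watch the force.

Emit:
play_rows(increments=[[[0,0,0,0.8,0],[0,0,0,0.7,0],[0,0,0,0,0]]])

```text
time_s: 9.28
tcp_pos: [0.6692, -0.1964, 0.1112]
tcp_rot: [-180.0, -0.0, 90.0]
force: [0.3, 0.1, -1.2]
grip_width: 0.0236
```

Emit:
play_rows(increments=[[[0,0,0,0.5,0],[0,0,0,0.3,0],[0,0,0,0,0]]])

```text
time_s: 9.53
tcp_pos: [0.6694, -0.1964, 0.1105]
tcp_rot: [180.0, 0.0, 90.0]
force: [-0.1, 0.3, -0.2]
grip_width: 0.0235
```

Emit:
play_rows(increments=[[[0,0,0,0.4,0],[0,0,0,0,0],[0,0,0,0,0]]])

```text
time_s: 9.78
tcp_pos: [0.6694, -0.1964, 0.1104]
tcp_rot: [180.0, 0.0, 90.0]
force: [-0.8, -0.1, 0.0]
grip_width: 0.023
```

Emit:
play_rows(increments=[[[0,0,0,0.5,0],[0,0,0,0,0],[0,0,0,0,0],[0,0,0,0,0]]])

```text
time_s: 10.12
tcp_pos: [0.6696, -0.1965, 0.1102]
tcp_rot: [180.0, 0.0, 90.0]
force: [-1.4, 1.4, 3.6]
grip_width: 0.0235
```

```bash
python3 snap.py scene s7; python3 snap.py wrist w7; python3 -c "
from h import *
f=pickle.load(open('s7.pkl','rb'));save('cs7',crop(f['image'],240,235,45,55,10))
f=pickle.load(open('w7.pkl','rb'));save('cw7',crop(f['image'],215,155,130,130,5))"
```

```text
10.1167 [ 0.6695562  -0.19649532  0.1101538 ] [1.79965504e+02 1.80184800e-02 9.00325834e+01] [-1.36548388  1.40161511  3.60725534] 0.023512229122303607
10.1667 [ 0.66954235 -0.19648714  0.11008627] [1.79968595e+02 1.75961504e-02 9.00343659e+01] [-0.04069663  0.40019392  2.63041299] 0.023287895648553
```

View pics/cs7.png

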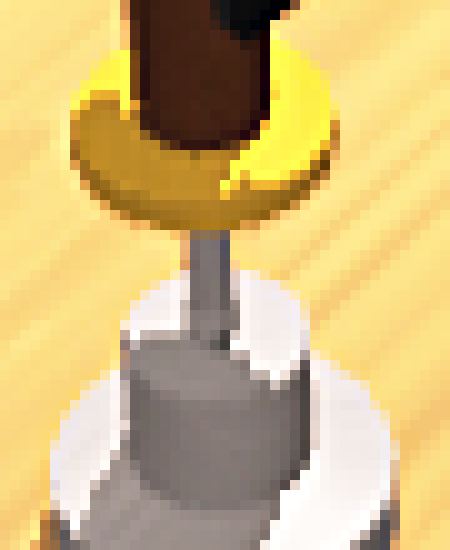

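View pics/cw7.png

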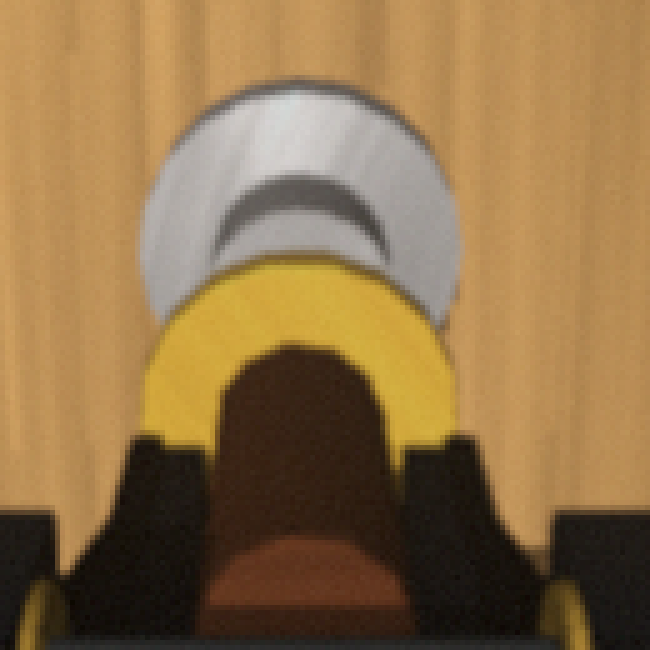

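Contact at about 4–5 N over the tare. The wrist view shows collar and foot aligned (cols 301 and 300.5), and in the scene crop the ball covers the dot. I hold briefly, then lift.

Emit:
play_rows(increments=[[[0,0,0,0.2,0],[0,0,0,0,0],[0,0,0,0,0],[0,0,0,0,0],[0,0,0,0,0],[0,0,0,0,0],[0,0,0,0,0],[0,0,0,0,0],[0,0,0,0,0]]])

```text
time_s: 10.97
tcp_pos: [0.6696, -0.1965, 0.11]
tcp_rot: [180.0, 0.0, 90.0]
force: [-2.3, 1.3, 5.6]
grip_width: 0.023
```

Emit:
play_rows(increments=[[[0,0,0,-5,0],[0,0,0,-12,0],[0,0,0,-18,0],[0,0,0,-20,0],[0,0,0,-18,0],[0,0,0,-12,0],[0,8,-1.2,0,0],[0,15,-2.2,0,0],[0,22,-3.2,0,0],[0,27,-4,0,0],[0,27,-4,0,0],[0,27,-4,0,0],[0,27,-4,0,0],[0,27,-4,0,0],[0,27,-4,0,0],[0,22,-3.2,0,0],[0,18,-2.6,0,0],[0,14,-2,0,0],[0,9,-1.3,0,0],[0,5.2,-0.6,0,0]]])

```text
time_s: 12.63
tcp_pos: [0.6278, 0.0805, 0.1934]
tcp_rot: [-179.9, -0.0, 90.1]
force: [-0.8, -0.9, -0.8]
grip_width: 0.0232
```

Emit:
play_rows(increments=[[[0,0,0,0,0],[0,0,0,0,0],[0,0,0,0,0]]])

```text
time_s: 12.88
tcp_pos: [0.629, 0.0779, 0.1943]
tcp_rot: [-180.0, 0.0, 90.0]
force: [0.5, -0.9, -1.2]
grip_width: 0.023
```

```bash
python3 snap.py scene s8; python3 snap.py wrist w8; python3 -c "
from h import *
f=pickle.load(open('s8.pkl','rb'));save('cs8',crop(f['image'],270,100,110,120,5))
f=pickle.load(open('w8.pkl','rb'));save('cw8',crop(f['image'],195,135,170,150,4))"
```

```text
12.8833 [0.6290244  0.07785697 0.19431802] [-1.79996047e+02  2.30924570e-02  8.99777373e+01] [ 0.53753665 -0.93107127 -1.17057989] 0.023015583494409513
12.9333 [0.62904059 0.07779227 0.1943627 ] [-1.79996717e+02  1.66594658e-02  8.99635567e+01] [-0.27747273  1.02773664 -0.99461799] 0.02310049802766347
```

View pics/cs8.png

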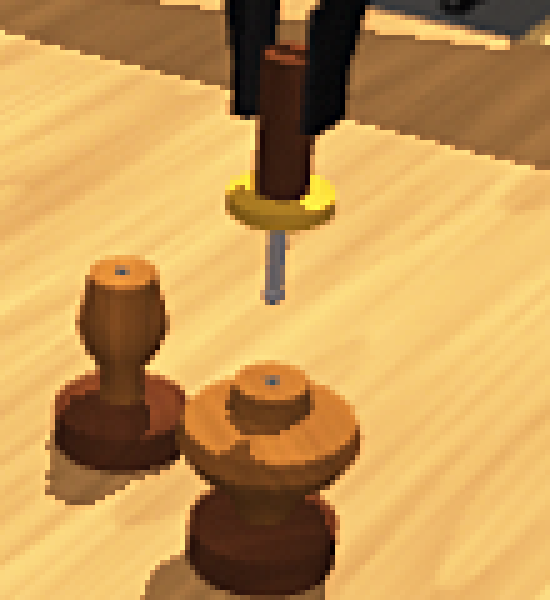

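View pics/cw8.png

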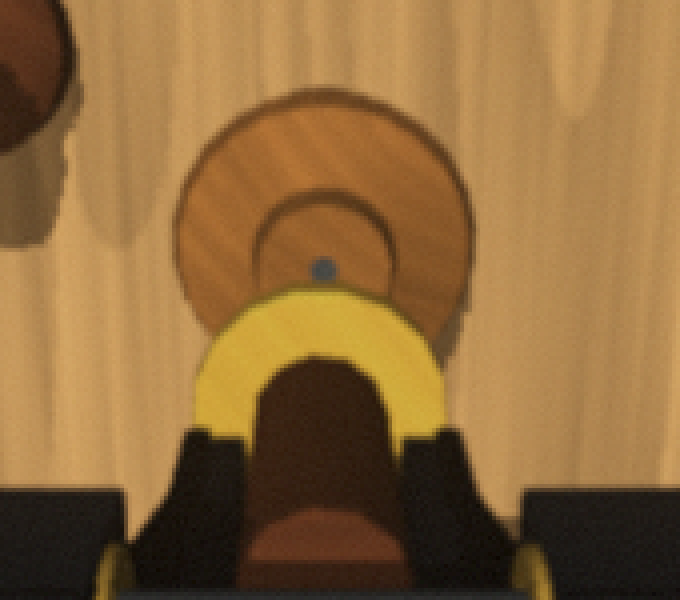

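Run:
```python
from h import *
f=wcam(pickle.load(open('w8.pkl','rb')))
d=onz(f,195+324/4-.4,135+270/4-.4,.095);print('wrist dot',d)
g=pickle.load(open('s8.pkl','rb'))
d=onz(g,270+271/5-.4,100+381/5-.4,.095);print('scene dot',d)
b=onz(g,270+274/5-.4,100+297/5-.4,.095+.039+.005);print('ball',b,[proj(g,d+[0,0,h]) for h in(.044,)],270+274/5-.4,100+297/5-.4)
```

```text
wrist dot [0.63065493 0.07819956 0.095     ]
scene dot [0.62936993 0.07804458 0.095     ]
ball [0.63056956 0.07386574 0.139     ] [array([324.93898243, 158.09389593])] 324.40000000000003 159.0
```

Emit:
play_rows(increments=[[[0,0.3,1,6,0],[0,0,0,8,0],[0,0,0,8,0],[0,0,0,7,0],[0,0,0,4,0],[0,0,0,2,0],[0,0,0,0,0],[0,0,0,0,0]]])

```text
time_s: 13.65
tcp_pos: [0.6299, 0.0792, 0.1594]
tcp_rot: [-180.0, -0.0, 90.0]
force: [0.3, -0.4, -0.8]
grip_width: 0.0229
```

```bash
python3 snap.py scene s9; python3 snap.py wrist w9; python3 -c "
from h import *
f=pickle.load(open('s9.pkl','rb'));save('cs9',crop(f['image'],300,145,50,50,10))
f=pickle.load(open('w9.pkl','rb'));save('cw9',crop(f['image'],195,135,170,150,4))"
```

```text
13.65 [0.62991535 0.07917323 0.15944637] [-1.79999166e+02 -1.25005358e-05  9.00395111e+01] [ 0.28865495 -0.36449552 -0.80782058] 0.02287361570896998
13.7 [0.63014139 0.07918796 0.15979146] [1.79965225e+02 6.05709926e-04 9.00390630e+01] [ 0.16804413 -0.25134734 -1.10591532] 0.022926226038609897
```

View pics/cs9.png

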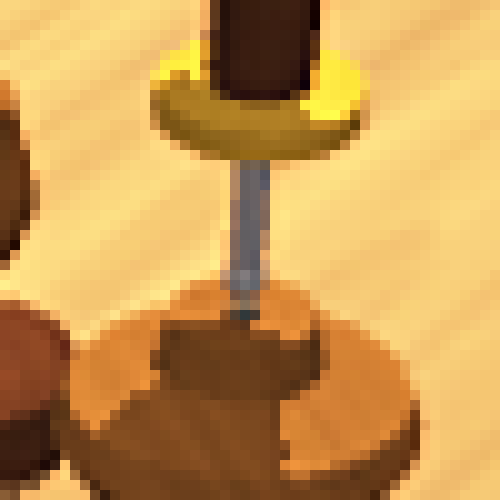

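View pics/cw9.png

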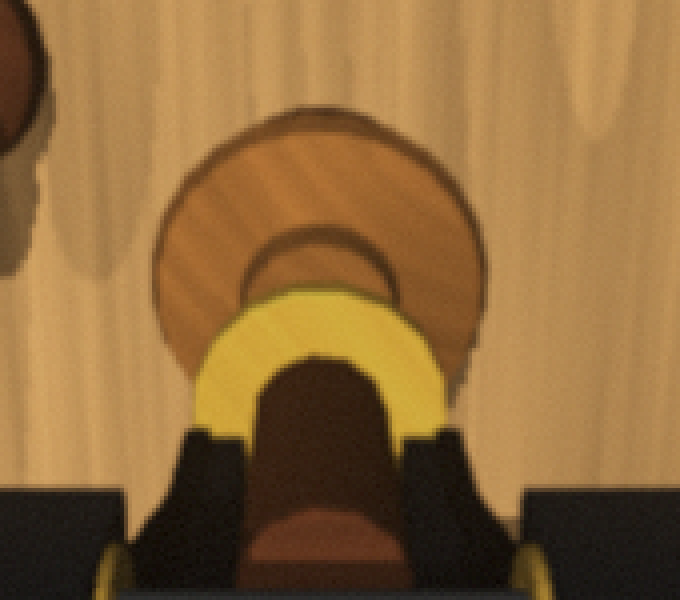

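Emit:
play_rows(increments=[[[0,0,0,1,0],[0,0,0,1,0],[0,0,0,0.8,0],[0,0,0,0.5,0],[0,0,0,0,0]]])

```text
time_s: 14.17
tcp_pos: [0.6297, 0.0791, 0.1559]
tcp_rot: [-180.0, 0.0, 90.0]
force: [1.2, -0.3, -0.9]
grip_width: 0.0231
```

Emit:
play_rows(increments=[[[0,0,0,0.5,0],[0,0,0,0.3,0],[0,0,0,0,0]]])

```text
time_s: 14.42
tcp_pos: [0.6299, 0.0791, 0.1554]
tcp_rot: [180.0, 0.0, 90.0]
force: [0.1, -0.9, -0.7]
grip_width: 0.0234
```

Emit:
play_rows(increments=[[[0,0,0,0.5,0],[0,0,0,0.2,0],[0,0,0,0,0],[0,0,0,0,0]]])

```text
time_s: 14.75
tcp_pos: [0.6301, 0.0791, 0.1552]
tcp_rot: [180.0, 0.0, 90.0]
force: [-0.6, 0.4, 3.3]
grip_width: 0.0231
```

```bash
python3 snap.py scene s10; python3 -c "
from h import *
f=pickle.load(open('s10.pkl','rb'));save('cs10',crop(f['image'],300,145,50,50,10))"
```

```text
14.75 [0.63009716 0.07912157 0.15516217] [1.79961799e+02 1.47284759e-03 9.00348707e+01] [-0.61640727  0.38065374  3.30270196] 0.023116675161564508
```

View pics/cs10.png

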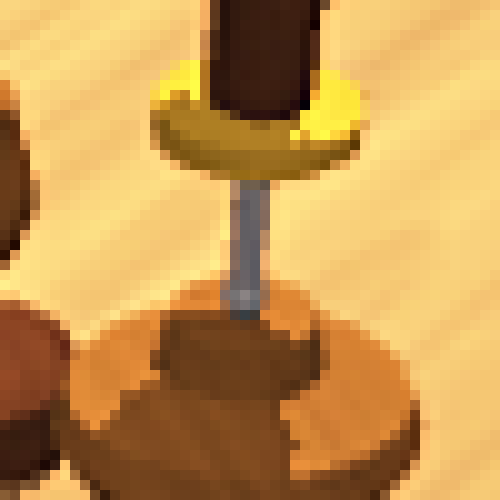

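The ball rests on the crown's dot at about 4 N. I hold there, then lift.

Emit:
play_rows(increments=[[[0,0,0,0.3,0],[0,0,0,0,0],[0,0,0,0,0],[0,0,0,0,0],[0,0,0,0,0],[0,0,0,0,0],[0,0,0,0,0],[0,0,0,0,0],[0,0,0,0,0],[0,0,0,0,0]]])

```text
time_s: 15.63
tcp_pos: [0.6302, 0.0791, 0.155]
tcp_rot: [179.9, 0.0, 90.0]
force: [-1.2, -0.7, 5.4]
grip_width: 0.0234
```

Emit:
play_rows(increments=[[[0,0,0,-6,0],[0,0,0,-12,0],[0,0,0,-12,0],[0,0,0,-5,0]]])

```text
time_s: 15.97
tcp_pos: [0.631, 0.0791, 0.192]
tcp_rot: [179.8, -0.0, 90.0]
force: [0.7, -0.1, -0.4]
grip_width: 0.0234
```

Emit:
play_rows(increments=[[[0,-8,-2.6,0,0],[0,-15,-4.8,0,0],[0,-20,-6.4,0,0],[0,-24,-7.7,0,0],[0,-24,-7.7,0,0],[0,-24,-7.7,0,0],[0,-24,-7.7,0,0],[0,-24,-7.7,0,0],[0,-24,-7.7,0,0],[0,-24,-7.7,0,0],[0,-24,-7.7,0,0],[0,-24,-7.7,0,0],[0,-20,-6.4,0,0],[0,-16,-5.1,0,0],[0,-13,-4.2,0,0],[0,-9,-2.9,0,0],[0,-5,-1.6,0,0],[0,-2.6,-1.1,0,0],[0,0,0,0,0],[0,0,0,0,0]]])

```text
time_s: 17.63
tcp_pos: [0.5258, -0.2449, 0.1893]
tcp_rot: [-180.0, -0.0, 90.1]
force: [-0.8, -0.0, -1.1]
grip_width: 0.0235
```

Emit:
play_rows(increments=[[[0,0,0,0,0],[0,0,0,0,0]]])

```text
time_s: 17.8
tcp_pos: [0.526, -0.2448, 0.1893]
tcp_rot: [180.0, -0.0, 90.1]
force: [-0.3, 0.6, -1.4]
grip_width: 0.0237
```

```bash
python3 snap.py scene s11; python3 snap.py wrist w11; python3 -c "
from h import *
f=pickle.load(open('s11.pkl','rb'));save('cs11',crop(f['image'],130,160,110,130,4))
f=pickle.load(open('w11.pkl','rb'));save('cw11',crop(f['image'],195,135,170,150,4))"
```

```text
17.8 [ 0.52596127 -0.24477961  0.18934745] [ 1.79997238e+02 -8.22537949e-03  9.01017243e+01] [-0.27306741  0.55835741 -1.41539529] 0.023681431280057553
17.85 [ 0.52591888 -0.24488376  0.18935013] [ 1.79998936e+02 -4.86228634e-03  9.00953017e+01] [ 0.46974993  0.11402293 -0.50269107] 0.023105321193902347
```

View pics/cs11.png

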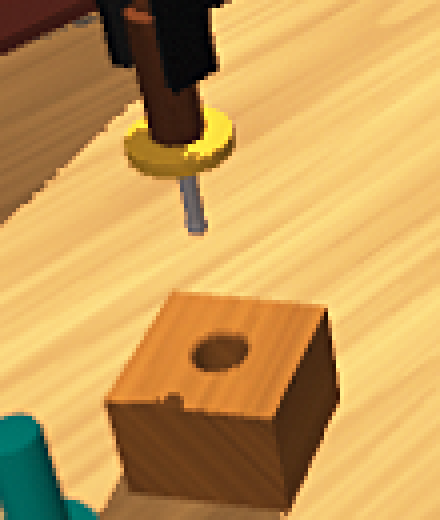

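View pics/cw11.png

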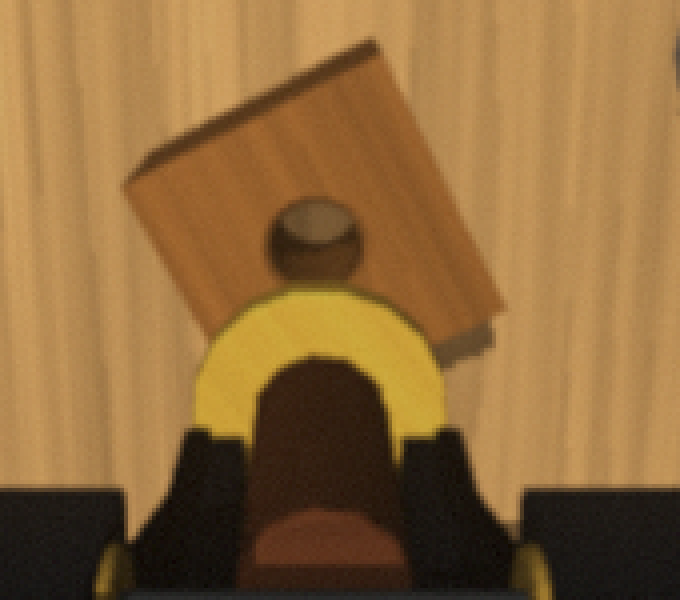

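Run:
```python
from h import *
f=wcam(pickle.load(open('w11.pkl','rb')))
print(onz(f,195+315/4-.4,135+242/4-.4,.06), proj(f,[*f['s']['tcp_pos'][:2],.06]))
g=pickle.load(open('s11.pkl','rb'))
print(onz(g,130+221/4-.4,160+353/4-.4,.06))
b=onz(g,130+198/4-.4,160+230/4-.4,.128+.005);print(b)
```

```text
[ 0.52511861 -0.24469835  0.06      ] [274.07323067 195.26419243]
[ 0.52656154 -0.24698803  0.06      ]
[ 0.52888888 -0.24725948  0.133     ]
```

Emit:
play_rows(increments=[[[0,-0.5,-0.8,5,0],[0,0,0,10,0],[0,0,0,12,0],[0,0,0,12,0],[0,0,0,12,0],[0,0,0,12,0],[0,0,0,12,0],[0,0,0,12,0],[0,0,0,10,0],[0,0,0,6,0],[0,0,0,4,0],[0,0,0,3,0],[0,0,0,1,0],[0,0,0,0,0],[0,0,0,0,0]]])

```text
time_s: 19.15
tcp_pos: [0.5252, -0.2463, 0.0789]
tcp_rot: [180.0, 0.0, 90.0]
force: [-0.5, 0.6, -0.9]
grip_width: 0.0232
```

Emit:
play_rows(increments=[[[0,0,0,1,0],[0,0,0,1,0],[0,0,0,0.6,0],[0,0,0,0,0],[0,0,0,0,0]]])

```text
time_s: 19.57
tcp_pos: [0.5249, -0.2461, 0.0758]
tcp_rot: [180.0, 0.0, 90.0]
force: [0.2, -0.1, -0.5]
grip_width: 0.0234
```

Emit:
play_rows(increments=[[[0,0,0,0.5,0],[0,0,0,0.3,0],[0,0,0,0,0],[0,0,0,0,0]]])

```text
time_s: 19.9
tcp_pos: [0.5249, -0.2463, 0.0757]
tcp_rot: [180.0, 0.0, 90.0]
force: [-2.3, 0.5, 6.0]
grip_width: 0.0234
```

```bash
python3 snap.py scene s12; python3 -c "
from h import *
f=pickle.load(open('s12.pkl','rb'));save('cs12',crop(f['image'],130,180,110,110,5))"
```

```text
19.9 [ 0.52494369 -0.24625748  0.07570075] [1.79989182e+02 2.12314224e-02 9.00337564e+01] [-2.25134515  0.48795287  5.95457667] 0.02343312631947223
```

View pics/cs12.png

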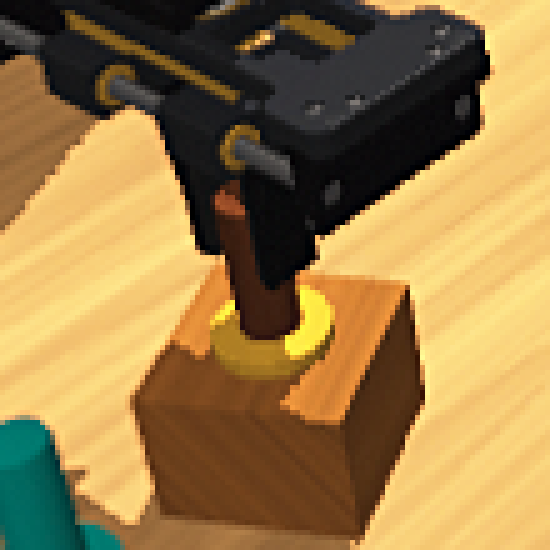

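The collar is seated on the block (about 6–7 N, TCP height the same as at the grasp). I open slowly, then withdraw straight up.

Emit:
play_rows(increments=[[[0.3,0,0,-0.5,0],[0.35,0,0,0,0],[0.5,0,0,0,0],[0.7,0,0,0,0],[0.9,0,0,0,0],[1,0,0,0,0],[1,0,0,0,0],[1,0,0,0,0],[1,0,0,0,0],[1,0,0,0,0],[1,0,0,0,0],[1,0,0,0,0]]])

```text
time_s: 20.95
tcp_pos: [0.5249, -0.246, 0.0754]
tcp_rot: [180.0, 0.0, 90.0]
force: [0.6, -0.1, 0.7]
grip_width: 0.0847
```

Emit:
play_rows(increments=[[[1,0,0,-6,0],[1,0,0,-12,0],[1,0,0,-16,0],[1,0,0,-20,0],[1,0,0,-20,0],[1,0,0,-20,0],[1,0,0,-20,0],[1,15,0,-10,0],[1,25,0,0,0],[1,30,0,0,0],[1,30,0,0,0],[1,30,0,0,0],[1,20,0,0,0],[1,10,0,0,0],[1,0,0,0,0],[1,0,0,0,0]]])

```text
time_s: 22.28
tcp_pos: [0.5249, -0.0859, 0.1999]
tcp_rot: [180.0, 0.0, 90.1]
force: [-1.3, -0.7, -0.9]
grip_width: 0.0866
```

```bash
python3 snap.py scene s13; python3 snap.py top t13; python3 -c "
from h import *
f=pickle.load(open('s13.pkl','rb'));save('cs13',crop(f['image'],110,190,130,130,4))"
```

```text
22.2833 [ 0.52486858 -0.08594526  0.19985919] [1.79970194e+02 4.19617290e-02 9.01084638e+01] [-1.3260031  -0.69744311 -0.91646816] 0.0866307770869278
22.3333 [ 0.52487487 -0.08664664  0.19975178] [1.79978880e+02 4.31793879e-02 9.00413594e+01] [ 0.98174734 -0.88811284 -0.1761883 ] 0.08692661406744383
```

View pics/cs13.png

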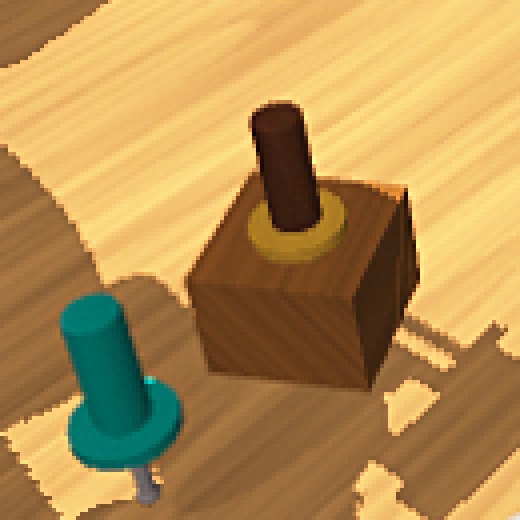

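View pics/t13.png

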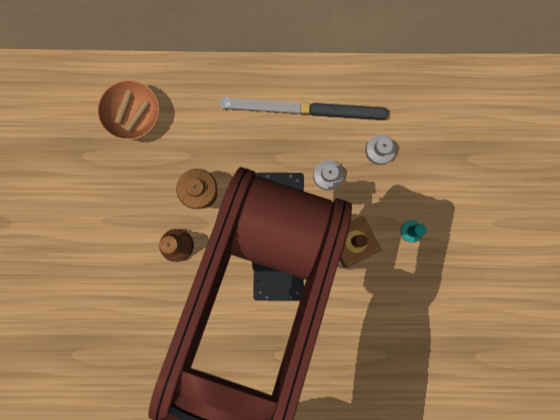

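The probe stands upright with its collar flat on the stand (handle top at scene (179,218), as at the start). The arm is clear, and nothing else has moved.

```bash
python3 -c "
from cell import ctrl
print(ctrl.job_done())"
```

```text
the job is handed in; nothing more can be done
None
```

The job is handed in at about 22 s of the 54 s allowed; no verdict is reported.

- **What I did:** I took the probe by its handle and rested the ball on the dot of the left-most foot for about 1 s at up to about 7 N. I then rested it on the wide top's crown dot for about 1 s at up to about 6 N. Last, I set the probe back in its stand, let go and moved the arm clear.
- **Last checks:** The probe stands upright with its collar flat, and its handle top is at the same pixel as at the start. Seen from above, the tops, feet, turquoise probe, bowl and chisel are where they were. The slim top was never approached.
- **Disagreements:** Wrist and fixed cameras differed by about 2 mm, and an early wrist picture taken while the arm was still moving was about 7 mm off. I ignored that picture and centred each contact using the wrist and scene views together. My estimate is that the ball landed within about 1 mm of each dot.

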